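Free the seized catch and open the cassette case

TASK

Open the cassette case on the shop counter: its red catch knob has seized, so break it loose with a firm twist anticlockwise (seen from above), then keep turning it, taking a fresh grip, as far as it goes, so that its yellow tongue points away from the hatch. Then lift the hatch off its recessed seat by its blue handle, slide it along its channels to the end stop so the cassettes are uncovered, and leave it lying flat there. Do not disturb the mug, the bottle or the brush.

Things in the scene. Friction and masses are not known exactly. Their poses are not given: they have to be found in the camera images.
- case_deck (a point): Fixed dark wooden cassette case, 200 (its x) x 420 (its y) x 90 mm high. This point lies on its top deck, 90 mm above the table, mid-width; axes are the case's, z up, hatch slides to +y. From here: knob axis at y -145 mm, seated hatch centre y -35, parked hatch centre y +122 when against the end stop. The hatch seat is a recess 10 mm below the deck, ending at y +32; beyond, the deck is flat.
- channels (a point): Middle of the aluminium channels in the case frame, 23 mm above the deck, at the height of the lips' underside. Channels run along the case's y, inner faces at x +-78 mm (3 mm clear of the hatch each side). The lips (8 mm wide, 5 thick) stop the hatch from rising more than 21 mm from its seat; it must rise more than 10 mm to pass onto the deck: about 15 is right.
- end_stop (a point): Mid-width foot, on the deck, of the aluminium end stop's face (a bar 22 mm high), 187 mm along the case's +y from the case's middle; the hatch's leading edge comes to it when fully open.
- knob (a joint): Angle of the knob, rad: about 0 at start (yellow tongue over the hatch edge, along the case's +y), growing anticlockwise seen from above; stop at 2.9 (tongue pointing away). A spring catch holds it: it takes about 0.3 N m to break loose at 0.05 to 0.1 rad, easing off by 0.4 rad; then it turns freely (0.02 N m) and stays where left. Below about 1 rad the tongue blocks the hatch.
- knob_grip (a point): Centre of the knob's red grip bar, on its vertical axis, 45 mm above the deck. The bar is 90 mm long along this frame's y (tongue to +y), 16 mm wide along x, 30 mm high (free below: it begins 30 mm above the deck); the frame turns with the knob. A steel housing 17 mm high stands on the deck 33 to 52 mm from the axis on the case's +x side.
- hatch_grip (a point): Centre of the blue handle bar of the loose plywood hatch: bar 90 mm along the hatch's x, 16 mm wide along y, 20 mm high, on two posts, centre 44 mm above the hatch's underside. Panel 150 (x) x 130 (y) x 12 mm, about 0.25 kg in all. Seated at the start, axes along the case's, this point 34 mm above the deck; parked flat on the deck it is 44 mm above it.
- mug: White mug, 80 mm across, 90 mm high, a bystander; origin at the centre of its underside.
- cleaner: Blue closed bottle, 60 mm across, 120 mm high, a bystander; origin at the centre of its underside.
- brush: Record brush with a wooden back, 45 x 110 x 34 mm, a bystander; origin at the centre of its underside.
- hatch: The whole loose hatch (see hatch_grip); origin at the centre of the underside of its panel.
Not all that is in view belongs to the job. Leave any green or turquoise look-alike of the hatch alone.

How it is judged:
By the outcome, as a careful person would: the job done as asked, in the order asked, and still so for the second after the job is handed in, with the robot touching nothing.
It also fails if it takes over 70 s, if anything falls off the work surface, if the arm or the gripper's body presses on something with over 40 N, if the wrist force passes 120 N, or if a joint passes its speed limit or range.

ROBOT

A 6-joint arm with a two-finger parallel gripper is mounted at the origin on the work surface. World frame = base frame: x ahead of the robot, y to its left, z up, the work surface at z = 0. Lengths are in mm, angles in rad, forces in N, time in s.
With the tool pointing down it reaches from about 300 to 825 mm from the base axis. Payload 5.4 kg.
Tool frame: the origin (TCP) lies midway between the tips of the shut fingers; the grasp point (between the pads) lies 19 mm behind it; z points along the fingers, y is the line along which they close (so a half turn about z gives the same grasp; the last joint's range is limited). The gripper opens to 92 mm and grips with 3 to 60 N. Pads are 20 mm wide; open, the fingers measure 128 mm over their backs; the gripper's body (75 mm by 189 mm) begins 69 mm behind the grasp point.
Start: joints at [-0.21, 0.158, 1.597, -0, 1.386, -0.21], TCP at [574.984, -0.018, 214.601] pointing down, gripper open.
Joint ranges: [-2.91, 2.91], [-0.94, 2.29], [0.18, 2.7], [-1.29, 4.43], [0.17, 2.64], [-3, 3]. Speed limits (rad/s): [2.57, 2.57, 3.14, 3.14, 3.14, 3.14].

INTERFACE

Orientations are given as a unit quaternion [x, y, z, w].
In Python, from bench import status, eyes, ticket gives the robot as it stands. The module is installed in compiled form; this text tells all that it offers.
- The arm moves only by the tool jog_arm, never from a script. Its argument "motion" is a list of rows, each a list of 3 entries, a list of its own where there are three numbers: the shift along the tool's x, y, z in cm, then the turn about the tool's z in units of 6 degrees (1.0 is 6 degrees), then the opening in per cent of the stroke, from 0 (shut) to 100 (fully open). In form: [[[tx, ty, tz], yaw, hand], ...]. A call has 1 to 12 rows; each row is the pose to reach, as a shift and turn from the pose commanded when the call began, along the tool's axes at that moment; what a row does not reach only later rows make up. A row lasts 1/12 s, in which the tool goes at most 41.7 mm and 7.16 degrees, less where a joint would pass 70% of its speed; a pose out of reach is approached as far as the arm can. A call with a gripper value outside its range is refused whole. The fingers move at their own pace and stop on an object; "grip_force" is the grip in N (left out, the last holds). Time passes only in rows, so rows that repeat a pose let the fingers close. It gives the time, the measured TCP pose, the force, the opening and the grip force at its end, in the units of the state.
- status.state(): the state, without advancing time (a new reading comes with each control period).
- eyes.camera(name): name is "scene" or "side" or "wrist"; returns the picture (480x640x3 uint8, blue, green, red); there is no depth.
- eyes.get_calibration(name): a dict with "camera_matrix" (3x3 intrinsics, pixels), "view" (4x4, takes a point from world to camera coordinates). Camera axes: x right, y up, looking along -z (the intrinsics and any distortion apply to the point x, -y, -z); pixel columns grow to the right and rows downward; lengths in mm; the calibration is good to about 2 mm. The wrist camera is an equidistant fisheye: a pixel r from the principal point sees the ray r / f radians off the axis. A picture is of the moment at which its call begins: read the wrist's pose just before it. get_calibration takes no time and is no camera call; for the wrist camera it gives the pose at the moment of the call.
- ticket.hand_in(): hands the job in; it is judged then, once.
The state is a dict: "time_s": time; "joint_pos": joint angles; "qd": joint speeds; "joint_torque": joint torques, N m; "eef_pos": TCP position; "tool_rot": TCP orientation; "ft_force": force on the tool from outside, world axes, zero at the start; "ft_torque": the same for the moment, N m; "grip_width": finger opening in mm; "grip_force": force on a finger pad.
Only numpy, scipy, OpenCV 4.12 (cv2) and the standard library are available. Lean on these libraries where they do the work, as an engineer would, in place of code of your own. Each camera call takes 0.05 s, during which the arm holds its last target. There are 200 camera calls.

## Working session

There is one attempt and no reset: what is moved stays moved. The work goes in short steps, Python scripts to look and compute and a tool call to move; the robot and the scene stay as the last step left them, time stands still between calls to the robot, and variables do not carry over. Pictures are saved under pics/ and viewed, at most 10 in all, crops included, and the job is handed in when it is done.

Besides the shell and the picture viewer there is one more tool, called after "Call:" by a JSON object that holds its "op" and its "data". jog_arm: Moves the arm, as the interface text tells. Its arguments: {"type":"object","properties":{"motion":{"type":"array","items":{"type":"array"}},"grip_force":{"type":"number"}},"required":["motion"]}

```bash
mkdir -p pics; cat > h.py <<'E'
import numpy as np, cv2
from bench import status, eyes, ticket
def snap(cam,name):
    im=eyes.camera(cam); cv2.imwrite('pics/'+name,im); return im
def ray(cam,u,v,cal=None):
    c=cal or eyes.get_calibration(cam); K=np.array(c['camera_matrix'],float); V=np.array(c['view'],float)
    a=(u-K[0,2])/K[0,0]; b=(v-K[1,2])/K[1,1]
    if cam=='wrist':
        r=np.hypot(a,b); s=np.sin(r)/r if r>1e-9 else 1; d=np.array([a*s,-b*s,-np.cos(r)])
    else: d=np.array([a,-b,-1.])
    R=V[:3,:3]; return -R.T@V[:3,3], R.T@d
def at(cam,u,v,z,cal=None):
    o,d=ray(cam,u,v,cal); return o+d*(z-o[2])/d[2]
E
python3 - <<'E'
from h import *
a=snap('scene','s0.png'); b=snap('wrist','w0.png')
print(status.state())
for n in('scene','side','wrist'): print(n,{k:(np.round(v,3).tolist() if hasattr(v,'__len__') and not isinstance(v,str) else v) for k,v in eyes.get_calibration(n).items()})
E
```

```text
{'time_s': 0.1, 'joint_pos': array([-2.10097883e-01,  1.58985162e-01,  1.59806674e+00, -5.04929835e-06,
        1.38618891e+00, -2.10091399e-01]), 'qd': array([-0.00061809, -0.00163752, -0.00412525,  0.00073689, -0.00024234,
        0.00094589]), 'joint_torque': array([ 4.86743174e-04, -3.86501849e+01, -3.22960711e+01,  7.02909334e-02,
        3.38891940e-02, -7.24501376e-06]), 'eef_pos': array([5.74453739e+02, 9.49264618e-02, 2.13737673e+02]), 'tool_rot': array([ 7.07108504e-01,  7.07104578e-01, -4.50455002e-04, -6.90075151e-04]), 'ft_force': array([ 0.45384341, -0.4071926 , -0.14589063]), 'ft_torque': array([ 0.02653448,  0.02931082, -0.01708803]), 'grip_force': 0.0, 'grip_width': 92.02896495928057}
scene {'camera_matrix': [[584.058, 0.0, 316.267], [0.0, 584.058, 242.09], [0.0, 0.0, 1.0]], 'view': [[0.06, 0.998, 0.006, 11.276], [-0.707, 0.038, 0.706, 293.066], [0.704, -0.046, 0.708, -1578.745], [0.0, 0.0, 0.0, 1.0]]}
side {'camera_matrix': [[515.469, 0.0, 308.536], [0.0, 515.469, 241.979], [0.0, 0.0, 1.0]], 'view': [[-0.996, -0.083, -0.024, 483.421], [0.023, -0.524, 0.851, -133.196], [-0.083, 0.848, 0.524, -1075.585], [0.0, 0.0, 0.0, 1.0]]}
wrist {'camera_matrix': [[371.648, 0.0, 314.09], [0.0, 371.648, 241.096], [0.0, 0.0, 1.0]], 'view': [[1.0, 0.0, -0.001, -575.182], [-0.0, 0.956, -0.292, 33.787], [0.001, 0.292, 0.956, -392.992], [0.0, 0.0, 0.0, 1.0]]}
```

View pics/s0.png

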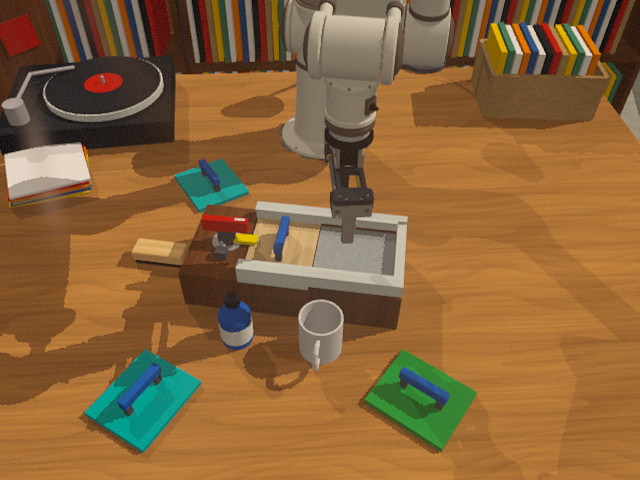

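View pics/w0.png

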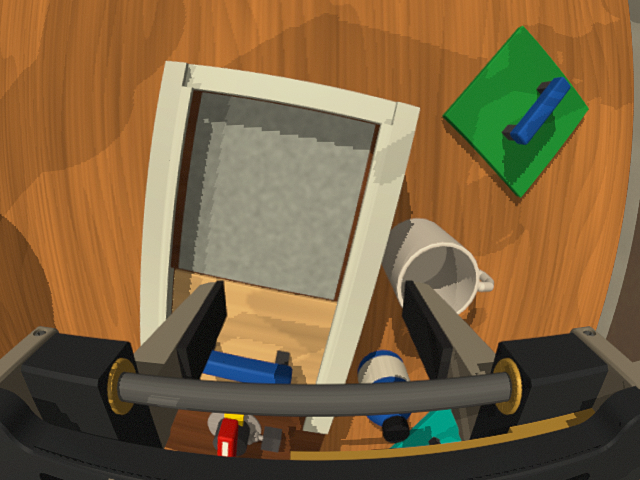

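The scene shows the case lying left to right (its +y to the right), with the red knob near (227,225), the handle near (282,236) and the bottle and mug on the +x side. I'll enlarge it.

```bash
python3 - <<'E'
import cv2
a=cv2.imread('pics/s0.png')
cv2.imwrite('pics/s0c.png',cv2.resize(a[195:330,175:415],None,fx=3.33,fy=3.33,interpolation=cv2.INTER_CUBIC))
E
```

```text
(no output)
```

View pics/s0c.png

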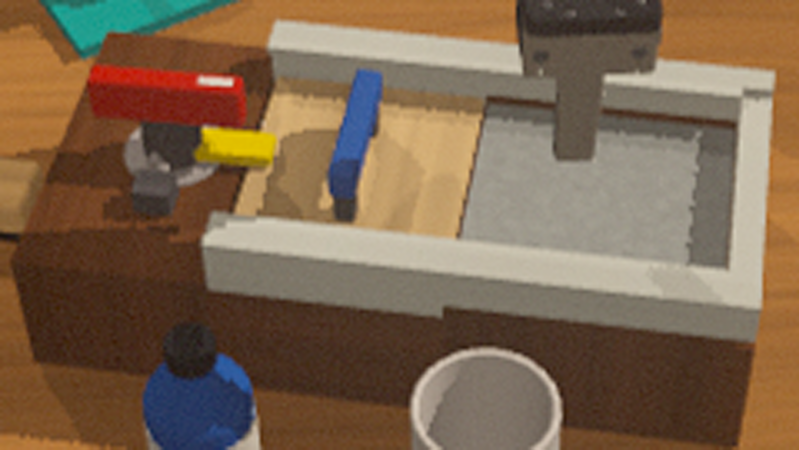

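The crop shows the knob bar top centre at about (168,80), the handle top centre at about (357,118), and the deck's left corners at (108,33) and (18,265).

```bash
python3 - <<'E'
from h import *
def p(n,x,y,z): print(n,np.round(at('scene',175+(x+.5)/3.33-.5,195+(y+.5)/3.33-.5,z),1))
p('knob',168,80,150); p('knobL',92,75,150);p('knobR',244,85,150)
p('handle',357,118,134); p('hF',370,72,134);p('hN',344,163,134)
p('deckLF',108,33,90);p('deckLN',18,265,90);p('deckRN',757,337,90)
p('seatend far',486,98,90);p('seatend near',460,238,90)
p('chanRF',774,70,118);p('chanRN',762,306,118);p('chanLN',206,217+20,118);p('chanLF',276,22,118)
E
```

```text
knob [ 489.  -216.2  150. ]
knobL [ 482.4 -260.1  150. ]
knobR [ 495.5 -172.6  150. ]
handle [ 509.6 -108.6  134. ]
hF [ 470.9 -100.3  134. ]
hN [ 545.7 -116.6  134. ]
deckLF [ 377.4 -266.    90. ]
deckLN [ 573.2 -302.4   90. ]
deckRN [648.2 105.8  90. ]
seatend far [450.3 -29.9  90. ]
seatend near [566.1 -52.3  90. ]
chanRF [464.6 143.2 118. ]
chanRN [649.8 105.1 118. ]
chanLN [ 583.4 -194.   118. ]
chanLF [ 404.7 -157.4  118. ]
```

Call:
{"op": "jog_arm", "data": {"motion": [[[-5.4,-2.1,0.4],0.5,100],[[-10.8,-4.3,0.7],1.0,100],[[-16.2,-6.4,1.0],1.5,100],[[-21.6,-8.6,1.4],1.8,100],[[-21.6,-8.6,1.4],1.8,100],[[-21.6,-8.6,1.4],1.8,100],[[-21.6,-8.6,1.4],1.8,100],[[-21.6,-8.6,1.4],1.8,100],[[-21.6,-8.6,1.4],1.8,100],[[-21.6,-8.6,1.4],1.8,100]], "grip_force": 60}}

```text
time_s: 0.93
eef_pos: [489.4, -214.9, 200.5]
tool_rot: [0.77, 0.638, 0.0, -0.0]
ft_force: [0.1, 0.4, 0.2]
grip_width: 92.1
grip_force: 0.0
```

```bash
python3 - <<'E'
from h import *
c=eyes.get_calibration('wrist'); im=snap('wrist','w1.png'); np.save('w1.npy',c,allow_pickle=True)
s=status.state(); print(s['eef_pos'],s['tool_rot'],s['joint_pos'])
cv2.imwrite('pics/w1c.png',cv2.resize(im[180:480,120:520],None,fx=2,fy=2))
E
```

```text
[ 489.45903151 -214.80336172  200.59300488] [ 7.69907965e-01  6.38154923e-01  9.56789551e-05 -9.89899985e-05] [-6.39933059e-01  6.45814564e-02  1.72696888e+00  2.38532788e-04
  1.35018943e+00 -4.53387738e-01]
```

View pics/w1c.png

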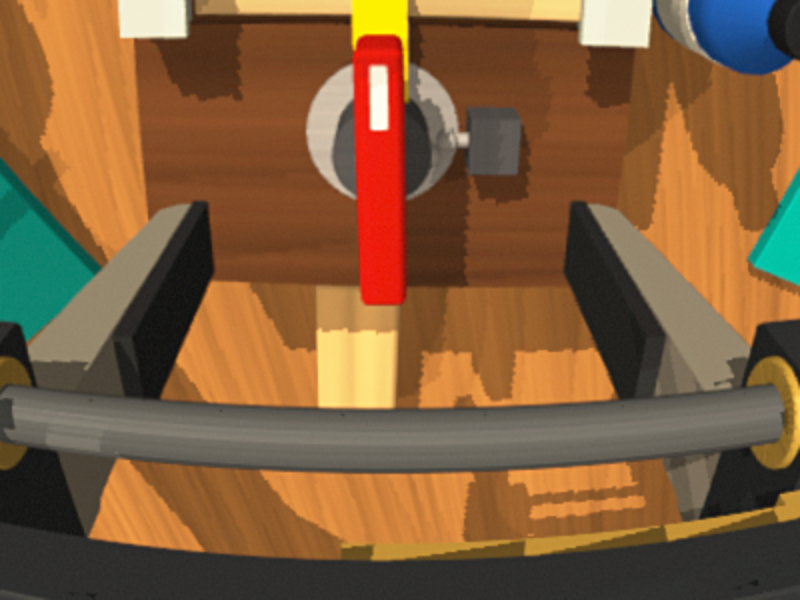

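The picture shows the bar's top face running from about (380,38) to (383,303) in the crop, well aligned between the fingers.

```bash
python3 - <<'E'
from h import *
c=np.load('w1.npy',allow_pickle=True).item(); s=status.state()
f=lambda x,y,z:at('wrist',120+x/2,180+y/2,z,c)
a=f(380,40,150);b=f(383,300,150);m=(a+b)/2;print(a,b,m,np.linalg.norm(a-b))
from scipy.spatial.transform import Rotation as R
T=R.from_quat(s['tool_rot']);print('tool shift',T.inv().apply(m-s['eef_pos']),'bar ang',T.inv().apply(a-b))
print(f(147,270,90),f(617,285,90),f(193,16,90),f(580,20,90))
E
```

```text
[ 495.60776429 -174.2823817   150.        ] [ 479.5841668  -262.78996879  150.        ] [ 487.59596555 -218.53617525  150.        ] 89.94636540016941
tool shift [-4.02749137 -1.136693   50.59193905] bar ang [ 8.99438354e+01 -6.74177802e-01  2.46353550e-02]
[ 371.57502592 -265.9886234    90.        ] [ 576.37386525 -312.3456167    90.        ] [ 422.90795386 -161.50609492   90.        ] [ 571.32629428 -191.22839053   90.        ]
```

Call:
{"op": "jog_arm", "data": {"motion": [[[-0.4,-0.1,2.5],0,100],[[-0.4,-0.1,5.0],0,100],[[-0.4,-0.1,7.0],0,100],[[-0.4,-0.1,8.2],0,100],[[-0.4,-0.1,8.2],0,100],[[-0.4,-0.1,8.2],0,0],[[-0.4,-0.1,8.2],0,0],[[-0.4,-0.1,8.2],0,0],[[-0.4,-0.1,8.2],0,0],[[-0.4,-0.1,8.2],0,0],[[-0.4,-0.1,8.2],0,0],[[-0.4,-0.1,8.2],0,0]], "grip_force": 60}}

```text
time_s: 1.98
eef_pos: [487.4, -219.9, 118.9]
tool_rot: [0.771, 0.637, 0.0, 0.0]
ft_force: [-0.7, -0.5, 0.5]
grip_width: 47.1
grip_force: 0.0
```

Call:
{"op": "jog_arm", "data": {"motion": [[[0,0,0],0,0],[[0,0,0],0,0],[[0,0,0],0,0],[[0,0,0],0,0],[[0,0,0],0,0],[[0,0,0],0,0],[[0,0,0],0,0],[[0,0,0],0,0]]}}

```text
time_s: 2.65
eef_pos: [486.0, -219.8, 120.3]
tool_rot: [0.77, 0.638, -0.001, -0.001]
ft_force: [-10.5, 2.2, 13.8]
grip_width: 15.7
grip_force: 64.2
```

Call:
{"op": "jog_arm", "data": {"motion": [[[0,0,0],-0.5,0],[[0,0,0],-1.0,0],[[0,0,0],-1.5,0],[[0,0,0],-2.0,0],[[0,0,0],-2.5,0],[[0,0,0],-3.0,0],[[0,0,0],-3.5,0],[[0,0,0],-4,0],[[0,0,0],-4.5,0],[[0,0,0],-5,0],[[0,0,0],-5.0,0],[[0,0,0],-5.0,0]]}}

```text
time_s: 3.65
eef_pos: [485.5, -219.8, 120.3]
tool_rot: [0.579, 0.815, -0.001, -0.002]
ft_force: [-14.0, 3.0, 15.6]
grip_width: 15.8
grip_force: 68.1
```

```bash
python3 - <<'E'
from h import *
s=status.state();print(s['ft_torque'],s['ft_force'],s['joint_pos'],s['grip_width'])
E
```

```text
[0.55807769 1.93592564 0.26758936] [-13.99953146   2.97101359  15.62065464] [-0.65036346  0.1470924   1.80438881 -0.00288346  1.19396727 -0.98559882] 15.784754145291842
```

Call:
{"op": "jog_arm", "data": {"motion": [[[0,-0.1,0],-1,0],[[0,-0.1,0],-2,0],[[0,-0.1,0],-3,0],[[0,-0.1,0],-4,0],[[0,-0.1,0],-5,0],[[0,-0.1,0],-6,0],[[0,-0.1,0],-7,0],[[0,-0.1,0],-8,0],[[0,-0.1,0],-9,0],[[0,-0.1,0],-10,0],[[0,-0.1,0],-10,0],[[0,-0.1,0],-10,0]]}}

```text
time_s: 4.65
eef_pos: [485.0, -220.4, 120.3]
tool_rot: [0.094, 0.996, -0.0, -0.002]
ft_force: [-10.4, 1.7, 13.2]
grip_width: 15.7
grip_force: 67.9
```

```bash
python3 - <<'E'
from h import *
s=status.state();print(s['ft_torque'],s['ft_force'],s['joint_pos'],s['grip_width'],s['eef_pos'])
E
```

```text
[0.4645772  1.63782928 0.04510284] [-10.37276287   1.69103727  13.22979176] [-0.65210438  0.14559456  1.80613417 -0.0024742   1.19235425 -2.0341925 ] 15.723112009770963 [ 485.03696221 -220.41816951  120.2552396 ]
```

Call:
{"op": "jog_arm", "data": {"motion": [[[0,0,0],0,50],[[0,0,0],0,50],[[0,0,0],0,50],[[0,0,0],0,50],[[0,0,-2],0,50],[[0,0,-4],0,50],[[0,0,-6],0,50],[[0,0,-6],0,50],[[0,0,-6],1,50],[[0,0,-6],2,50],[[0,0,-6],3,50],[[0,0,-6],4,50]]}}

```text
time_s: 5.65
eef_pos: [485.8, -219.4, 177.1]
tool_rot: [0.302, 0.953, 0.001, -0.001]
ft_force: [0.3, -0.6, -0.2]
grip_width: 45.9
grip_force: 0.0
```

Call:
{"op": "jog_arm", "data": {"motion": [[[0,0,0],1.1,50],[[0,0,0],2.2,50],[[0,0,0],3.3,50],[[0,0,0],4.4,50],[[0,0,0],5.5,50],[[0,0,0],6.6,50],[[0,0,0],7.7,50],[[0,0,0],8.8,50],[[0,0,0],9.9,50],[[0,0,0],11,50],[[0,0,0],12.1,50],[[0,0,0],13,50]]}}

```text
time_s: 6.65
eef_pos: [485.8, -219.4, 177.0]
tool_rot: [0.834, 0.551, -0.0, -0.001]
ft_force: [-0.8, 0.7, -0.0]
grip_width: 46.3
grip_force: 0.0
```

Call:
{"op": "jog_arm", "data": {"motion": [[[0,0,0],1.1,50],[[0,0,0],2.2,50],[[0,0,0],3.3,50],[[0,0,0],4.4,50],[[0,0,0],5.5,50],[[0,0,0],6.6,50],[[0,0,0],7.7,50],[[0,0,0],8.8,50],[[0,0,0],9.9,50],[[0,0,0],11,50],[[0,0,0],12.1,50],[[0,0,0],13,50]]}}

```text
time_s: 7.65
eef_pos: [485.8, -219.4, 177.0]
tool_rot: [0.995, -0.097, -0.001, -0.001]
ft_force: [0.2, -0.4, 0.1]
grip_width: 45.8
grip_force: 0.0
```

```bash
python3 - <<'E'
from h import *
c=eyes.get_calibration('wrist'); im=snap('wrist','w2.png'); np.save('w2.npy',c,allow_pickle=True)
s=status.state();print(s['ft_torque'],s['ft_force'],s['joint_pos'],s['grip_width'],s['eef_pos'],s['tool_rot'])
cv2.imwrite('pics/w2c.png',cv2.resize(im[180:480,120:520],None,fx=2,fy=2))
E
```

```text
[0.07608471 0.12048172 0.02125173] [-0.15602185  0.33650507 -0.18423501] [-6.51382434e-01  8.32398946e-02  1.75506797e+00  4.56346186e-04
  1.30549922e+00  1.11667186e+00] 45.895122208502826 [ 485.79628685 -219.41603917  177.05262603] [ 9.95133552e-01 -9.85288721e-02 -8.26756434e-04 -7.68666269e-04]
```

View pics/w2c.png

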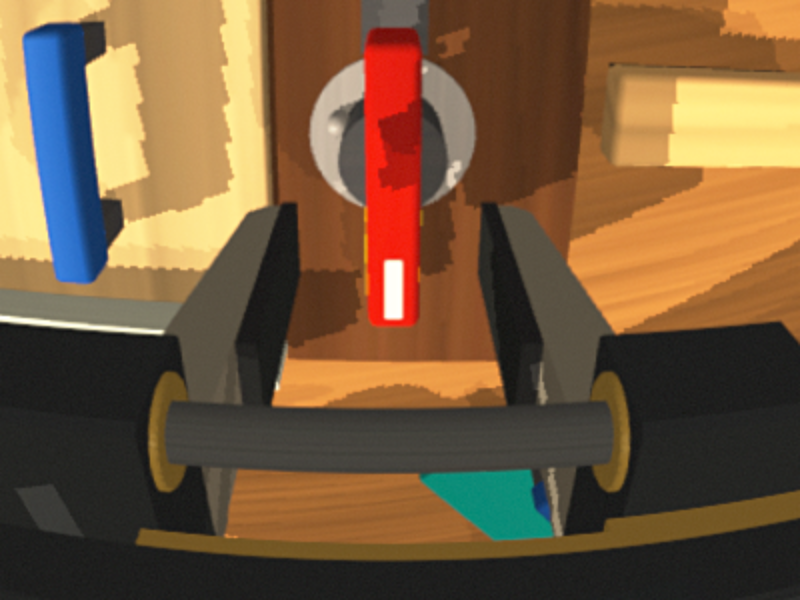

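The knob has turned 90° and its bar runs along the gripper, from (393,32) to (393,322). I'll grip it again.

Call:
{"op": "jog_arm", "data": {"motion": [[[0,0,2.5],0,50],[[0,0,4.5],0,50],[[0,0,5.7],0,50],[[0,0,5.7],0,50],[[0,0,5.7],0,0],[[0,0,5.7],0,0],[[0,0,5.7],0,0],[[0,0,5.7],0,0],[[0,0,5.7],0,0],[[0,0,5.7],0,0],[[0,0,5.7],0,0],[[0,0,5.7],0,0]]}}

```text
time_s: 8.7
eef_pos: [486.9, -220.8, 122.6]
tool_rot: [0.996, -0.094, 0.001, 0.001]
ft_force: [-0.8, -1.2, 5.8]
grip_width: 15.3
grip_force: 60.0
```

Call:
{"op": "jog_arm", "data": {"motion": [[[0,0,0],-1,0],[[0,0,0],-2,0],[[0,0,0],-3,0],[[0,0,0],-4,0],[[0,0,0],-5,0],[[0,0,0],-6,0],[[0,0,0],-7,0],[[0,0,0],-8,0],[[0,0,0],-9,0],[[0,0,0],-10,0],[[0,0,0],-10.5,0],[[0,0,0],-11,0]]}}

```text
time_s: 9.7
eef_pos: [486.4, -219.6, 122.6]
tool_rot: [0.886, 0.465, 0.0, -0.0]
ft_force: [-2.9, 3.2, 8.9]
grip_width: 15.7
grip_force: 60.0
```

Call:
{"op": "jog_arm", "data": {"motion": [[[0,0,0],-0.4,0],[[0,0,0],-0.8,0],[[0,0,0],-1.2,0],[[0,0,0],-1.6,0],[[0,0,0],-2.0,0],[[0,0,0],-2.3,0],[[0,0,0],-2.3,0],[[0,0,0],-2.3,0]]}}

```text
time_s: 10.37
eef_pos: [486.2, -219.5, 122.6]
tool_rot: [0.825, 0.565, 0.001, -0.001]
ft_force: [-4.7, 1.7, 9.6]
grip_width: 15.8
grip_force: 62.6
```

```bash
python3 - <<'E'
from h import *
s=status.state();print(s['ft_torque'],s['ft_force'],s['joint_pos'],s['grip_width'],s['eef_pos'],s['tool_rot'])
E
```

```text
[ 0.47180032  0.69673774 -1.47931627] [-4.72774955  1.7030055   9.55697401] [-6.51703703e-01  1.42782690e-01  1.80421365e+00  1.64850945e-03
  1.19577595e+00 -2.82009647e-01] 15.831423732801692 [ 486.24522938 -219.52536165  122.60887206] [ 8.25194740e-01  5.64847506e-01  5.43495574e-04 -8.00291830e-04]
```

Call:
{"op": "jog_arm", "data": {"motion": [[[0,0,0],0,50],[[0,0,0],0,50],[[0,0,0],0,50],[[0,0,0],0,50],[[0,0,-2],0,50],[[0,0,-4],0,50],[[0,0,-6],0,50],[[0,0,-6],1,50],[[3,-0.5,-6],2,50],[[6,-1,-6],3,50],[[9,-1.6,-6],4,50],[[11,-1.9,-6],5,50]]}}

```text
time_s: 11.37
eef_pos: [507.9, -108.2, 181.3]
tool_rot: [0.943, 0.332, -0.0, -0.001]
ft_force: [0.9, 0.4, -0.4]
grip_width: 45.7
grip_force: 0.0
```

Call:
{"op": "jog_arm", "data": {"motion": [[[0,0,0],1.1,50],[[0,0,0],2.2,50],[[0,0,0],3.3,50],[[0,0,0],4.4,50],[[0,0,0],5.5,50],[[0,0,0],6.6,50],[[0,0,0],7.7,50],[[0,0,0],8.25,50],[[0,0,0],8.25,50],[[0,0,0],8.25,50]]}}

```text
time_s: 12.2
eef_pos: [507.9, -110.5, 181.4]
tool_rot: [0.996, -0.091, -0.0, -0.0]
ft_force: [-0.6, -0.2, -0.5]
grip_width: 46.4
grip_force: 0.0
```

```bash
python3 - <<'E'
from h import *
c=eyes.get_calibration('wrist'); im=snap('wrist','w3.png'); np.save('w3.npy',c,allow_pickle=True)
s=status.state();print(s['ft_torque'],s['ft_force'],s['joint_pos'],s['grip_width'],s['eef_pos'],s['tool_rot'])
cv2.imwrite('pics/w3c.png',cv2.resize(im[180:480,120:520],None,fx=2,fy=2))
E
```

```text
[0.05360966 0.09584699 0.00301716] [-0.50109185 -0.45470136 -0.64723132] [-4.47045901e-01  4.31244606e-02  1.78832911e+00  7.68308716e-06
  1.31055181e+00  1.30513564e+00] 46.133191955618926 [ 507.87549374 -110.51449759  181.37788759] [ 9.95890133e-01 -9.05693134e-02 -1.92101827e-04 -7.54697993e-05]
```

View pics/w3c.png

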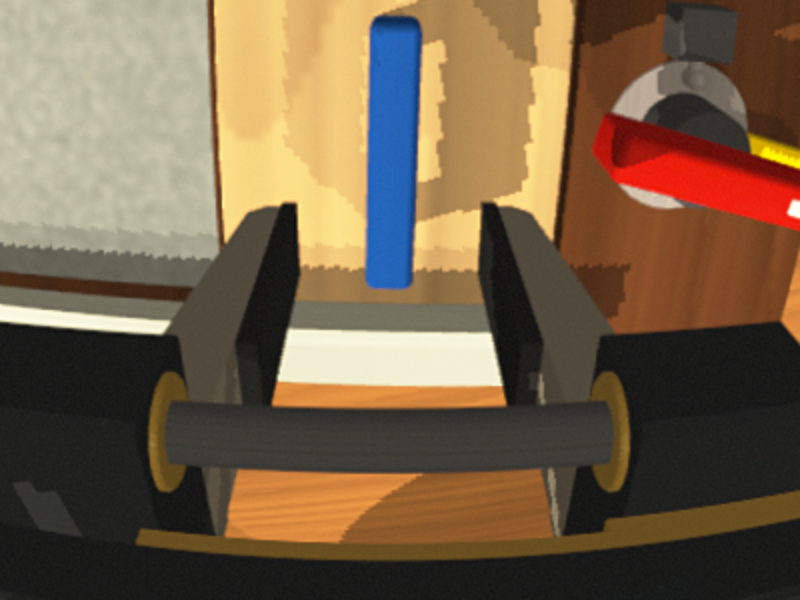

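The tongue now points away from the hatch. The handle's top face runs from (396,20) to (389,284) in the crop.

```bash
python3 - <<'E'
from h import *
from scipy.spatial.transform import Rotation as R
c=np.load('w3.npy',allow_pickle=True).item(); s=status.state()
f=lambda x,y,z:at('wrist',120+x/2,180+y/2,z,c)
a=f(396,20,134);b=f(389,284,134);m=(a+b)/2;T=R.from_quat(s['tool_rot'])
print(a,b,m,np.linalg.norm(a-b));print(T.inv().apply(m-s['eef_pos']),T.inv().apply(a-b))
# tool-frame channel edge near (z118): direction of case x-edge lines, knob axis
for p in [(275,383),(500,386)]: print(T.inv().apply(f(*p,118)-s['eef_pos']))
for p in [(572,40),(556,260),(215,40),(220,240)]: print(T.inv().apply(f(*p,90)-s['eef_pos']))
E
```

```text
[ 555.50203649 -121.76160481  134.        ] [ 468.94765453 -103.82454226  134.        ] [ 512.22484551 -112.79307354  134.        ] 88.39343442810856
[ 4.70781509  1.46206988 47.37585704] [ 8.83701399e+01  2.02888556e+00 -3.52550399e-02]
[-94.28397972 -44.047455    63.42034573]
[-95.80019978  44.02808304  63.41077192]
[35.22747665 67.47324123 91.35614024]
[-54.38783413  67.96606077  91.39159742]
[ 35.14747948 -63.01906313  91.3712467 ]
[-45.3199139  -66.83539256  91.40357641]
```

Call:
{"op": "jog_arm", "data": {"motion": [[[0.5,0.1,2.5],0.2,50],[[0.5,0.1,5],0.2,50],[[0.5,0.1,6.8],0.2,50],[[0.5,0.1,7.6],0.2,50],[[0.5,0.1,7.6],0.2,50],[[0.5,0.1,7.6],0.2,0],[[0.5,0.1,7.6],0.2,0],[[0.5,0.1,7.6],0.2,0],[[0.5,0.1,7.6],0.2,0],[[0.5,0.1,7.6],0.2,0],[[0.5,0.1,7.6],0.2,0],[[0.5,0.1,7.6],0.2,0]], "grip_force": 40}}

```text
time_s: 13.25
eef_pos: [513.4, -112.8, 106.6]
tool_rot: [0.995, -0.102, 0.001, 0.0]
ft_force: [-0.5, -0.1, 4.5]
grip_width: 15.8
grip_force: 40.0
```

Call:
{"op": "jog_arm", "data": {"motion": [[[0,0,0],0,0],[[0,0,0],0,0],[[0,0,-0.3],0,0],[[0,0,-0.6],0,0],[[0,0,-0.9],0,0],[[0,0,-1.2],0,0],[[0,0,-1.5],0,0],[[0,0,-1.5],0,0],[[0,0,-1.5],0,0],[[0,0,-1.5],0,0]]}}

```text
time_s: 14.08
eef_pos: [512.6, -112.4, 120.5]
tool_rot: [0.995, -0.102, -0.0, -0.0]
ft_force: [-0.7, -0.2, -3.1]
grip_width: 15.6
grip_force: 40.0
```

```bash
python3 - <<'E'
from h import *
s=status.state();print(s['ft_torque'],s['ft_force'],s['grip_width'],s['eef_pos'],s['tool_rot'])
c=eyes.get_calibration('wrist'); im=snap('wrist','w4.png'); np.save('w4.npy',c,allow_pickle=True)
E
```

```text
[0.0784417  0.06588163 0.00816705] [-0.73387881 -0.15232331 -3.06173119] 15.636599508090447 [ 512.63555022 -112.44361755  120.49165846] [ 9.94792647e-01 -1.01919483e-01 -8.99734171e-05 -2.56585140e-05]
```

View pics/w4.png

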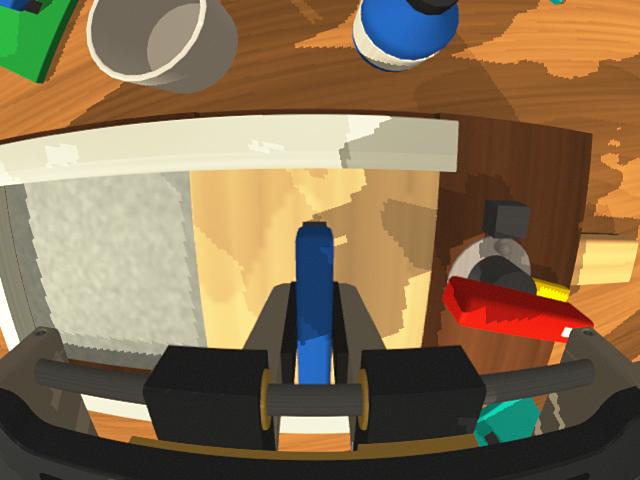

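The hatch hangs free of its seat with its channel in view; the lip's lower edge runs from (457,172) through (200,173) to (5,186). I'll check its direction.

```bash
python3 - <<'E'
from h import *
from scipy.spatial.transform import Rotation as R
c=np.load('w4.npy',allow_pickle=True).item(); s=status.state(); T=R.from_quat(s['tool_rot'])
im=cv2.imread('pics/w4.png').astype(int)
P=[]
for u in list(range(40,330,15))+list(range(400,455,15)):
    col=im[130:215,u]; sat=col.max(1)-col.min(1); br=col.min(1)
    # last bright lowsat row
    ok=np.where((sat<45)&(br>120))[0]; v=130+ok[ok<70].max()+.5
    P.append((u,v,*T.inv().apply(at('wrist',u,v,118,c)-s['eef_pos'])[:2]))
P=np.array(P);print(np.round(P,1))
for n in range(3):
    k=np.polyfit(P[:,3],P[:,2],1);r=P[:,2]-np.polyval(k,P[:,3]);P=P[abs(r)<=max(2*r.std(),.8)]
print(k,len(P))
E
```

```text
[[  40.   199.5   56.2 -158.9]
 [  55.   199.5   55.6 -146.6]
 [  70.   199.5   55.  -135. ]
 [  85.   199.5   54.5 -124.2]
 [ 100.   199.5   54.1 -113.9]
 [ 115.   199.5   53.7 -104.1]
 [ 130.   199.5   53.4  -94.8]
 [ 145.   199.5   53.   -85.9]
 [ 160.   199.5   52.8  -77.3]
 [ 175.   199.5   52.5  -69. ]
 [ 190.   199.5   52.3  -60.9]
 [ 205.   169.5   66.9  -52.2]
 [ 220.   168.5   67.1  -44.7]
 [ 235.   168.5   66.9  -37.3]
 [ 250.   167.5   67.1  -30. ]
 [ 265.   167.5   67.   -22.9]
 [ 280.   167.5   66.9  -15.8]
 [ 295.   167.5   66.8   -8.8]
 [ 310.   167.5   66.8   -1.8]
 [ 325.   166.5   67.3    5.2]
 [ 400.   168.5   67.    41. ]
 [ 415.   169.5   66.7   48.4]
 [ 430.   170.5   66.5   56.1]
 [ 445.   170.5   66.8   63.9]]
[ 0.08012677 64.85632777] 24
```

Call:
{"op": "jog_arm", "data": {"motion": [[[-0.1,-0.7,0],0,0],[[-0.1,-2,0],0,0],[[-0.1,-3.5,0],0,0],[[-0.1,-5,0],0,0],[[-0.1,-6.5,0],0,0],[[-0.1,-8,0],0,0],[[-0.1,-9.5,0],0,0],[[-0.1,-11,0],0,0],[[-0.1,-12.5,0],0,0],[[-0.1,-13.7,0],0,0],[[-0.1,-14.5,0],0,0],[[-0.1,-14.8,0],0,0]]}}

```text
time_s: 15.13
eef_pos: [541.7, 34.3, 120.5]
tool_rot: [0.995, -0.101, -0.0, -0.0]
ft_force: [0.3, -0.2, -3.1]
grip_width: 15.8
grip_force: 40.0
```

Call:
{"op": "jog_arm", "data": {"motion": [[[0,-0.2,0],0,0],[[0,-0.4,0],0,0],[[0,-0.5,0],0,0],[[0,-0.6,0],0,0],[[0,-0.6,0],0,0],[[0,-0.6,0],0,0]]}}

```text
time_s: 15.63
eef_pos: [543.0, 38.2, 120.6]
tool_rot: [0.995, -0.102, -0.0, 0.0]
ft_force: [0.5, -0.7, -2.0]
grip_width: 15.5
grip_force: 40.0
```

Call:
{"op": "jog_arm", "data": {"motion": [[[0,-0.1,0],0,0],[[0,-0.2,0],0,0],[[0,-0.3,0],0,0],[[0,-0.3,0],0,0],[[0,-0.3,0],0,0]]}}

```text
time_s: 16.05
eef_pos: [543.3, 40.2, 120.8]
tool_rot: [0.995, -0.102, -0.0, 0.001]
ft_force: [-2.3, -5.2, -0.2]
grip_width: 15.8
grip_force: 40.0
```

Call:
{"op": "jog_arm", "data": {"motion": [[[0,-0.1,0],0,0],[[0,-0.2,0],0,0],[[0,-0.2,0],0,0],[[0,-0.2,0],0,0]]}}

```text
time_s: 16.38
eef_pos: [543.4, 40.4, 121.1]
tool_rot: [0.995, -0.102, -0.001, 0.003]
ft_force: [-3.9, -9.8, 1.1]
grip_width: 15.6
grip_force: 40.0
```

Call:
{"op": "jog_arm", "data": {"motion": [[[0,0.2,0],0,0],[[0,0.2,0.2],0,0],[[0,0.2,0.4],0,0],[[0,0.2,0.5],0,0],[[0,0.2,0.5],0,0]]}}

```text
time_s: 16.8
eef_pos: [544.0, 40.0, 116.6]
tool_rot: [0.995, -0.102, 0.0, 0.001]
ft_force: [-2.9, -6.1, 4.0]
grip_width: 15.7
grip_force: 40.0
```

Contact with the deck (+4 N, after -3 N hanging). I'll release and rise.

Call:
{"op": "jog_arm", "data": {"motion": [[[0,0,0],0,50],[[0,0,0],0,50],[[0,0,0],0,50],[[0,0,0],0,50],[[0,0,0],0,50],[[0,0,-2],0,50],[[0,0,-5],0,50],[[0,0,-8],0,50],[[0,0,-11],0,50],[[0,0,-14],0,50],[[0,0,-14],0,50],[[0,0,-14],0,50]]}}

```text
time_s: 17.8
eef_pos: [544.9, 41.5, 257.8]
tool_rot: [0.995, -0.102, 0.002, -0.0]
ft_force: [0.1, -0.9, -0.4]
grip_width: 46.1
grip_force: 0.0
```

```bash
python3 - <<'E'
from h import *
a=snap('scene','s5.png');b=snap('wrist','w5.png')
cv2.imwrite('pics/f5.png',np.vstack([cv2.resize(np.hstack([a,b]),(800,300)),cv2.resize(a[190:350,130:430],None,fx=2.66,fy=1.87)[:300,:798].__class__(0) if 0 else cv2.resize(a[190:350,130:430],(800,300))]))
print(status.state()['ft_force'])
E
```

```text
[-0.64178257  0.22321195  0.03016642]
```

View pics/f5.png

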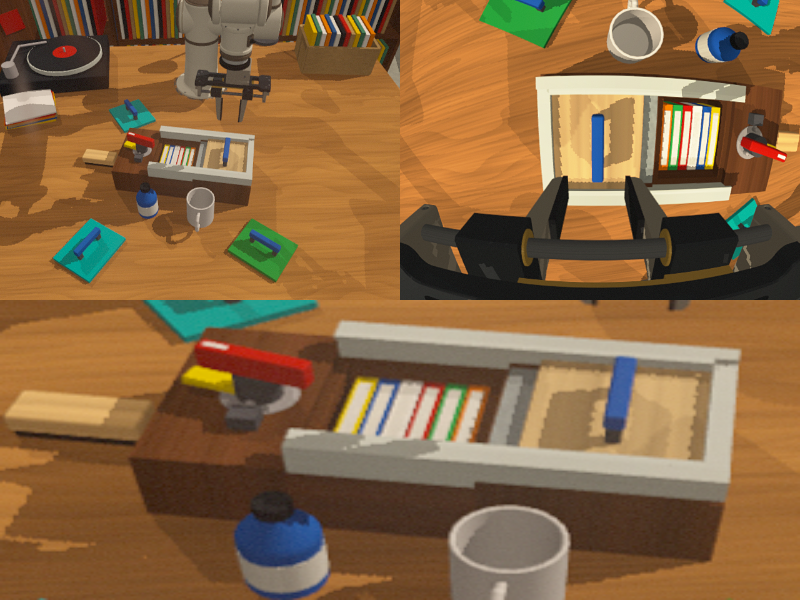

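The hatch lies flat at the end stop with the cassettes uncovered. The tongue points away from the hatch, and the mug, bottle and brush look undisturbed.

```bash
python3 -c "
from bench import ticket
print(ticket.hand_in())"
```

```text
the job is handed in; nothing more can be done
None
```

I handed the job in at about 18 s: the knob is turned to its stop with the tongue pointing away, and the hatch lies flat against the end stop with the cassettes uncovered. The mug, bottle and brush look undisturbed in the last pictures; the hand-in returned no verdict.

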